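# Load the sample reader and hold its lid open at 45 degrees

### The arm

A 6-joint arm with a two-finger parallel gripper is mounted at the origin on a cart in front of the work surface, level with it; the furniture and walls round the work are solid. World frame = base frame: x ahead of the robot, y to its left, z up, the work surface at z = 0. Lengths are in m, angles in rad, forces in N, time in s.
With the tool pointing down it reaches from about 0.25 to 0.85 m from the base axis. Payload 12.5 kg.
Tool frame: the origin (TCP) lies on the centre line of the jaws, within the pads' length; the fingertips stand 19 mm ahead of it and the grasp point (between the pads) is the TCP; z points along the fingers, y is the line along which they close (so a half turn about z gives the same grasp; the last joint's range is limited). The gripper opens to 93 mm and grips with 3 to 60 N. Pads are 15 mm wide; open, the fingers measure 128 mm over their backs; the gripper's body (75 mm by 188 mm) begins 65 mm behind the grasp point.
Start: joints at [1.149, 0.351, 1.652, -0, 1.139, -0.085], TCP at [0.182, 0.519, 0.238] pointing down, gripper open.
Joint ranges: [-2.75, 2.75], [-0.79, 2.1], [0.01, 2.65], [-1.57, 4.71], [0.07, 3.14], [-2.87, 2.87]. Speed limits (rad/s): [2.22, 2.22, 2.79, 3.14, 3.14, 3.14].

### API

Orientations are given as a unit quaternion [x, y, z, w].
In Python, from plant import robot, eoat, kin, viewer, job, current_t, current_qpos, current_joint_velocities, current_joint_efforts, current_ee_pos, current_tcp_rot, current_wrist_force, current_moment, current_gripper_width, current_finger_force gives the robot as it stands. Calls block until the motion is done:
- robot.goto(position, orientation): joint-space move of the TCP to a pose.
- robot.servo_line(position, rotation=None, speed=0.15, force_limit=None): straight line of the TCP; rotation=None keeps the orientation; speed is the mean speed in m/s. With force_limit (N) it stops when the force on the tool has changed by that much, and returns True; else False.
- robot.move_j(angles): joint-space move.
- eoat.set_gripper(opening, squeeze=None): finger opening in m; squeeze is the grip in N (None keeps the last); returns when the fingers have stopped.
- robot.sleep(seconds).
- kin.inverse_kinematics(position, orientation): joint angles nearest the present ones, or None.
- viewer.get_image(name): name is "scene" or "top"; returns a dict with "image" (400x640x3 uint8, blue, green, red), "intrinsics" (3x3 intrinsics, pixels), "k1" (the pictures are not rectified: a ray, as slopes to the right and down, at radius r is drawn at 1 + k1 r^2 times it, then the intrinsics apply), "rvec" (rotation vector, rad) and "tvec" (3), from world to camera coordinates, as OpenCV has them. Camera axes: x right, y down, z forward; pixel columns grow to the right and rows downward; lengths in m; the calibration is good to about 2 mm. A picture is of the moment at which its call begins. There is no depth.
A pose or a line that the arm cannot do raises robot.PlanningError and nothing moves.
- job.close_job(): hands the job in; it is judged then, once.
Readings, each from a call of its own:
- current_t(): time.
- current_qpos(): joint angles.
- current_joint_velocities(): joint speeds.
- current_joint_efforts(): joint torques, N m.
- current_ee_pos(): TCP position.
- current_tcp_rot(): TCP orientation.
- current_wrist_force(): force on the tool from outside, world axes, zero at the start.
- current_moment(): the same for the moment, N m.
- current_gripper_width(): finger opening in m.
- current_finger_force(): force on a finger pad.
Only numpy, scipy, OpenCV 4.12 (cv2) and the standard library are available. Lean on these libraries where they do the work, as an engineer would, in place of code of your own. Each camera call takes 0.05 s, during which the arm holds its last target. There are 200 camera calls.

### The job

Slide the blue tray with its two sample tubes through the open right-hand end of the white sample reader, between the grey guide wings and with the lid still shut, until the tray is fully home against the far end. Then raise the reader's sprung lid, which has a steel lift bar, to 45 degrees from shut and finish while still holding it there with the gripper, so that the tubes can be inspected; the lid shuts by itself if let go. Keep the tubes in the tray, and leave the other things on the worktop where they are.

Things in the scene. Friction and masses are not known exactly. Their poses are not given: they have to be found in the camera images.
- reader: White sample reader fixed to the worktop: a bottomless box 82 mm (its x) by 108 mm (y) by 50 mm high, blue panel on the near (-x) wall. Origin on the worktop; x points away from the robot, y the way the tray goes in, z up. Slot inside: x = -33 to 33 mm, open at y = -50 mm, inner face of the end wall at y = 50 mm, 49 mm clear under the lid. The tray slides on the worktop itself.
- reader_home (a point): Point on the worktop at the middle of the inner face of the reader's end wall; the tray's leading end comes here when it is fully home. Axes as the reader's.
- reader_entrance (a point): Point on the worktop in the middle of the reader's open end, 100 mm before reader_home; axes as the reader's. From here two grey guide wings, 22 mm high, flare outward over 25 mm from the slot's 66 mm width to about 80 mm.
- tray_front (a point): Middle of the leading end of the blue tray, at its underside. Axes as the tray's: y is the way it goes in (from handle to leading end), x across, z up. The tray is 60 mm wide, 100 mm long, 18 mm high, 0.2 to 0.35 kg, loose on the worktop, with a tube in each of two lanes.
- tray: The blue tray; origin on its underside at the middle of the 60 x 100 mm part, 50 mm behind tray_front; axes as there. A 22 mm wide, 6 mm high tongue runs back from it to the upright handle plate.
- tray_handle (a point): Grip point on the tray's upright handle plate (black patch): 10 mm thick along the tray's y, 30 mm wide along x, 58 mm high from the worktop. The point is on its mid-plane, 42 mm above the worktop and 172 mm behind tray_front (72 mm outside the reader when the tray is home).
- tube_purple: Sample tube with purple six-sided cap, 17 x 86 x 14 mm, lying along the tray's y in the tray's near lane, loose. Origin at the centre of its underside.
- tube_orange: Sample tube with orange six-sided cap, 17 x 86 x 14 mm, lying along the tray's y in the tray's far lane, loose. Origin at the centre of its underside.
- lid (a joint): Angle of the reader's lid (grey frame with amber pane, 82 x 108 mm, 10 mm thick) in rad: 0 shut, grows as its near edge rises, stop at 1.4; 45 degrees is 0.785. A spring and its weight pull it shut at all angles: about 2 to 4 N at the bar.
- lid_bar (a point): Middle of the lid's round steel lift bar, 10 mm thick, 80 mm clear length along the reader's y, between two arms; 32 mm before and 36 mm above the near edge of the shut lid (93 mm above the worktop when shut). In the shut lid it is 114 mm before (-x) and 41 mm above lid_hinge; bar and its axes turn with the lid.
- lid_hinge (a point): Middle of the lid's hinge line, which runs along the reader's y, 52 mm above the worktop at the far (+x) wall. Fixed in the reader, axes as the reader's.
- yellow_dropper: Bystander: white dropper bottle with yellow cap, 33 x 33 x 75 mm, behind the reader. Origin at the centre of its underside.
- yellow_cup: Bystander: white sample cup with yellow lid, 51 x 51 x 63 mm, behind the reader. Origin at the centre of its underside.
- petri: Bystander: closed petri dish with tan filling, 63 mm across, 14 mm high, at the right end of the worktop. Origin at the centre of its underside.

How it is judged:
On the way:
1. the loaded tray is fully home in the reader with the lid still shut (y of tray_front in the frame of reader_home between -0.006 and 0.006 m and x of tray_front in the frame of reader_home between -0.008 and 0.008 m and angle between the y axis of tray and the y axis of reader, either way round below 0.12 rad and height (world z) of tray_front below 0.006 m and angle between tray's own z axis and vertical below 0.05 rad and x of tube_purple in the frame of tray between -0.028 and 0.028 m and y of tube_purple in the frame of tray between -0.04 and 0.04 m and z of each of tube_purple, tube_orange in the frame of tray below 0.014 m and x of tube_orange in the frame of tray between -0.028 and 0.028 m and y of tube_orange in the frame of tray between -0.04 and 0.04 m and value of joint lid below 0.1 rad), for 0.2 s.
At the end, for the whole second after the job is handed in: The tray lies flat and fully home (leading end within 8 mm of the end wall) with both tubes in its lanes; the lid stands still at 45 degrees within 7 degrees either way, carried by the gripper's fingers (more than 0.8 N) and not by the tray; the bystanders are within 20 mm of where they stood (y of tray_front in the frame of reader_home between -0.008 and 0.006 m and x of tray_front in the frame of reader_home between -0.008 and 0.008 m and angle between the y axis of tray and the y axis of reader, either way round below 0.12 rad and height (world z) of tray_front below 0.006 m and angle between tray's own z axis and vertical below 0.05 rad and x of tube_purple in the frame of tray between -0.028 and 0.028 m and y of tube_purple in the frame of tray between -0.04 and 0.04 m and z of each of tube_purple, tube_orange in the frame of tray below 0.014 m and x of tube_orange in the frame of tray between -0.028 and 0.028 m and y of tube_orange in the frame of tray between -0.04 and 0.04 m and value of joint lid between 0.665 and 0.905 rad and velocity of joint lid between -0.1 and 0.1 rad/s and contact force between the fingers and lid above 0.8 N and contact force between tray and lid below 0.2 N and distance of each of yellow_dropper, yellow_cup, petri from where it was at the start of the episode below 0.02 m); the arm keeps its last pose, push and grip.
It fails at once if the lid is opened before the tray is home (value of joint lid above 0.15 rad and not (y of tray_front in the frame of reader_home above -0.012 m)).
It fails at once if the tray is tipped (angle between tray's own z axis and vertical above 0.35 rad).
It fails at once if the yellow-capped dropper bottle is moved by more than 20 mm (distance of yellow_dropper from where it was at the start of the episode above 0.02 m).
It fails at once if the yellow-lidded sample cup is moved by more than 20 mm (distance of yellow_cup from where it was at the start of the episode above 0.02 m).
It fails at once if the petri dish is moved by more than 20 mm (distance of petri from where it was at the start of the episode above 0.02 m).
It also fails if it takes over 51 s, if anything falls off the work surface, if the arm or the gripper's body presses on something with over 40 N, if the wrist force passes 120 N, or if a joint passes its speed limit or range.

## Working session

There is one attempt and no reset: what is moved stays moved. The work goes in short steps, each a Python script; the robot and the scene stay as the last script left them, time stands still between calls to the robot, and variables do not carry over. Pictures are saved under pics/ and viewed, at most 10 in all, crops included, and the job is handed in when it is done.

```bash
mkdir -p pics; ls; python3 - <<'E'
from plant import *
import cv2
for n in("scene","top"):
    d=viewer.get_image(n); cv2.imwrite(f"pics/{n}0.png",d["image"]); print(n,d["intrinsics"],d["k1"],d["rvec"],d["tvec"])
print(current_t(),current_tcp_rot(),current_gripper_width())
E
```

```text
pics
scene [[493.00049059   0.         316.89081619]
 [  0.         493.00049059 198.99837502]
 [  0.           0.           1.        ]] -0.056600563619496176 [ 1.96834134 -1.02569343  0.57968146] [-0.33286056  0.27951974  0.9855077 ]
top [[408.67612562   0.         316.67324242]
 [  0.         408.67612562 196.09235885]
 [  0.           0.           1.        ]] 0.005914457060166317 [ 2.17061225 -2.16165918  0.09755536] [-0.07358217  0.52964063  0.93460938]
0.1 [ 1.67596106e-01  9.85855622e-01 -4.71970948e-04 -1.19406296e-04] 0.09280382046008506
```

View pics/scene0.png

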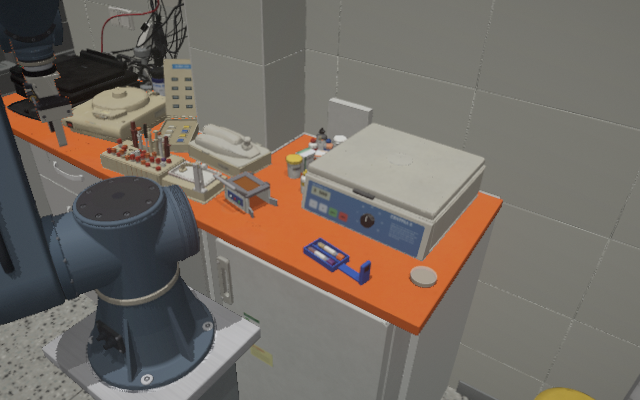

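View pics/top0.png

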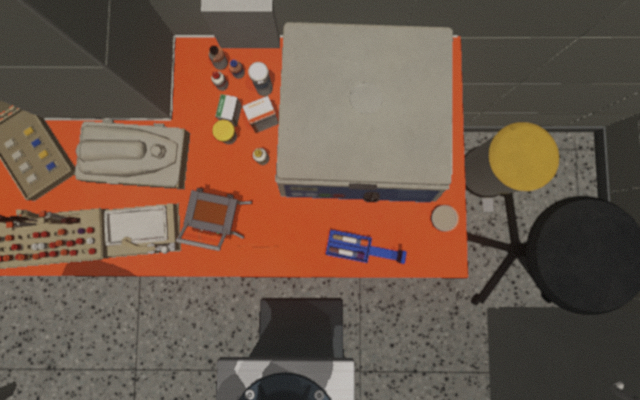

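The scene view shows the reader at about (247,190), the tray at (325,253) with its handle at (364,272), and the petri dish at (423,277). In the top view the reader is at (210,215), the tray at (348,245) and the handle at (403,256). The reader's bar side faces the robot. I'll enlarge both regions to pick points.

```bash
python3 - <<'E'
import cv2,numpy as np
t=cv2.imread("pics/top0.png");s=cv2.imread("pics/scene0.png")
f=lambda im,x,y,w,h,k:cv2.resize(im[y:y+h,x:x+w],None,fx=k,fy=k,interpolation=cv2.INTER_CUBIC)
a=f(t,170,180,100,75,5);b=f(t,320,222,100,75,5)  # 500x375
c=np.hstack([f(t,170,180,80,75,5),f(t,325,222,80,75,5)]);cv2.imwrite("pics/c1.png",c)
c=np.hstack([f(s,205,160,80,65,5),f(s,295,230,80,65,5)]);cv2.imwrite("pics/c2.png",c)
E
```

```text
(no output)
```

View pics/c1.png

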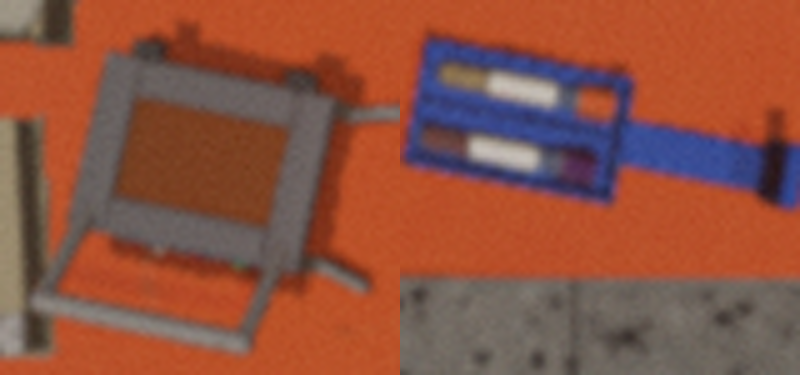

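View pics/c2.png

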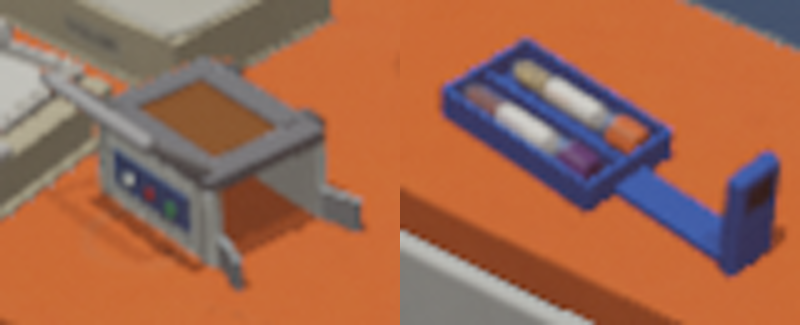

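The crops show these points. Lid corners in the top crop are at (107,55), (335,100), (297,272) and (90,232). The bar runs from (37,300) to (247,345) in the top crop and from (45,80) to (150,140) in the scene crop. Tray rim corners are at (425,38), (632,75), (613,202) and (405,163), and the handle is at about (772,170). Next I'll cast these as rays and check them against the given sizes.

```bash
cat > h.py <<'E'
import numpy as np,cv2
from plant import *
def cam(d):
    return d["intrinsics"],np.array([d["k1"],0,0,0,0.]),cv2.Rodrigues(np.array(d["rvec"]))[0],np.array(d["tvec"]).ravel()
def ray(c,uv):
    K,D,R,t=c; p=cv2.undistortPoints(np.array(uv,float).reshape(-1,1,2),K,D).reshape(-1,2)
    return -R.T@t, np.c_[p,np.ones(len(p))]@R
def plane(c,uv,z):
    o,d=ray(c,uv); return o+d*((z-o[2])/d[:,2])[:,None]
def tri(c1,u1,c2,u2):
    o,d=ray(c1,u1);p,e=ray(c2,u2);out=[]
    for a,b in zip(d,e):
        s=np.linalg.lstsq(np.c_[a,-b],p-o,rcond=None)[0]; q=o+a*s[0];r=p+b*s[1]
        out.append([*((q+r)/2),np.linalg.norm(q-r)])
    return np.array(out)
def crop(x0,y0,pts,k=5): return (np.array(pts,float)+.5)/k-.5+[x0,y0]
E
python3 - <<'E'
from h import *
np.set_printoptions(precision=4,suppress=True)
dt=viewer.get_image("top");ds=viewer.get_image("scene");T=cam(dt);S=cam(ds)
L=lambda p:crop(170,180,p);R=lambda p:crop(325-80,222,p);SL=lambda p:crop(205,160,p);SR=lambda p:crop(295-80,230,p)
lid=plane(T,L([(107,55),(335,100),(297,272),(90,232)]),.058)
lidS=plane(S,SL([(100,104),(210,57),(325,128),(208,187)]),.058)
print("lid",lid,"c",lid.mean(0),"\nlidS",lidS,lidS.mean(0));
bT=L([(37,300),(247,345)]);bS=SL([(45,80),(150,140)])
print("bar z.093",plane(T,bT,.093),"\nS",plane(S,bS,.093),"\ntri",tri(T,bT,S,bS))
tr=plane(T,R([(425,38),(632,75),(613,202),(405,163)]),.018);print("tray",tr,tr.mean(0))
trS=plane(S,SR([(443,95),(527,40),(672,132),(587,195)]),.018);print("trayS",trS,trS.mean(0))
for n,p in(("lid",lid),("lidS",lidS),("tray",tr),("trayS",trS)): print(n,np.linalg.norm(p-np.roll(p,-1,0),axis=1),[np.degrees(np.arctan2(*(p[a]-p[b])[[0,1]])) for a,b in((0,1),(3,2))])
print("hand T", plane(T,R([(772,170)]),.058),"S",plane(S,SR([(752,170)]),.058))
# masks
def blob(im,roi,lo,hi):
    x,y,w,h=roi;m=cv2.inRange(cv2.cvtColor(im[y:y+h,x:x+w],cv2.COLOR_BGR2HSV),lo,hi);k=cv2.moments(m,True)
    return [(x+k["m10"]/k["m00"],y+k["m01"]/k["m00"])],m
p,m=blob(dt["image"],(190,196,40,36),(8,150,90),(20,255,160));print("pane",p,m.sum()//255,plane(T,p,.056))
x,y,w,h=320,225,60,45
m=cv2.inRange(cv2.cvtColor(dt["image"][y:y+h,x:371],cv2.COLOR_BGR2HSV),(100,90,30),(130,255,255))
r=cv2.minAreaRect(cv2.findNonZero(m));c=cv2.boxPoints(r)+[x,y];q=plane(T,c,.018);print("trayrect",q,q.mean(0),np.linalg.norm(q-np.roll(q,-1,0),axis=1))
print("petri",plane(T,[(445,218)],.014))
E
```

```text
lid [[0.5383 0.2149 0.058 ]
 [0.5181 0.1103 0.058 ]
 [0.4401 0.1256 0.058 ]
 [0.4577 0.2197 0.058 ]] c [0.4886 0.1676 0.058 ] 
lidS [[0.4649 0.2282 0.058 ]
 [0.5408 0.2128 0.058 ]
 [0.52   0.1109 0.058 ]
 [0.4369 0.124  0.058 ]] [0.4906 0.169  0.058 ]
bar z.093 [[0.4274 0.2303 0.093 ]
 [0.4084 0.1386 0.093 ]] 
S [[0.4253 0.2279 0.093 ]
 [0.4138 0.1414 0.093 ]] 
tri [[0.4275 0.2308 0.091  0.0006]
 [0.4088 0.1371 0.0972 0.001 ]]
tray [[ 0.4526 -0.1021  0.018 ]
 [ 0.4358 -0.1991  0.018 ]
 [ 0.3769 -0.1897  0.018 ]
 [ 0.3944 -0.0928  0.018 ]] [ 0.4149 -0.1459  0.018 ]
trayS [[ 0.3907 -0.0961  0.018 ]
 [ 0.4508 -0.1052  0.018 ]
 [ 0.4326 -0.2015  0.018 ]
 [ 0.3707 -0.1927  0.018 ]] [ 0.4112 -0.1489  0.018 ]
lid [0.1065 0.0794 0.0958 0.0807] [np.float64(10.938185216989101), np.float64(10.589913007854665)]
lidS [0.0774 0.104  0.0841 0.1078] [np.float64(-78.52658914859369), np.float64(-81.02253794846268)]
tray [0.0985 0.0597 0.0985 0.059 ] [np.float64(9.85338433193855), np.float64(10.238699443605897)]
trayS [0.0608 0.098  0.0625 0.0986] [np.float64(-81.41037304051817), np.float64(-81.86863584675018)]
hand T [[ 0.3938 -0.2563  0.058 ]] S [[ 0.3894 -0.2666  0.058 ]]
pane [(209.7453310696095, 212.20033955857386)] 589 [[0.4893 0.1711 0.056 ]]
trayrect [[ 0.3964 -0.0931  0.018 ]
 [ 0.4515 -0.1041  0.018 ]
 [ 0.432  -0.2041  0.018 ]
 [ 0.3772 -0.1926  0.018 ]] [ 0.4143 -0.1485  0.018 ] [0.0562 0.1019 0.0561 0.1013]
petri [[ 0.4803 -0.3743  0.014 ]]
```

Everything agrees: lid 106 x 79 mm, bar midpoint at (0.418, 0.184) as the geometry predicts, and tray 98 x 59 mm. I take the reader at (0.489, 0.170) with yaw −11.3°, and the tray at (0.4145, −0.147) with yaw −10.5°. Now I'll grasp the handle and move to the pre-insert pose.

```bash
cat >> h.py <<'E'
def quat(deg): # tool down, tool y at deg from world y toward +x
    a=np.radians(deg)/2; return [float(np.sin(a)),float(np.cos(a)),0.,0.]
YAW=11.3; RO=np.array([.489,.170])
def rd(x,y,z,ro=RO,yaw=YAW):
    a=np.radians(yaw); return [float(v) for v in (*(ro+x*np.array([np.cos(a),-np.sin(a)])+y*np.array([np.sin(a),np.cos(a)])),z)]
E
python3 - <<'E'
from h import *
q=quat(10.5)
eoat.set_gripper(.05,20)
robot.goto([.3,.1,.28],q)
robot.goto([.391,-.267,.13],q)
robot.servo_line([.391,-.267,.042],speed=.1)
eoat.set_gripper(0,25)
print(current_t(),current_gripper_width(),current_finger_force(),current_wrist_force(),current_ee_pos())
p=rd(0,-312e-3,.042)
robot.servo_line(p,quat(YAW),speed=.07)
print(current_t(),current_wrist_force(),current_ee_pos(),p)
for n in("top","scene"):
    d=viewer.get_image(n); cv2.imwrite(f"pics/{n}1.png",d["image"])
t=cv2.imread("pics/top1.png");s=cv2.imread("pics/scene1.png")
f=lambda im,x,y,w,h,k:cv2.resize(im[y:y+h,x:x+w],None,fx=k,fy=k,interpolation=cv2.INTER_CUBIC)
cv2.imwrite("pics/c3.png",np.vstack([f(t,175,180,160,75,4),f(s,215,165,160,75,4)]))
E
```

```text
5.925 0.00986272505655827 24.997140169143677 [ 0.03502134 -0.14308646  0.47600864] [ 0.39105761 -0.2669787   0.04203432]
8.0167 [1.03943563 0.64066411 1.64427219] [ 0.42787533 -0.1359619   0.04200253] [0.42786480299633445, -0.13595177346654322, 0.042]
```

View pics/c3.png

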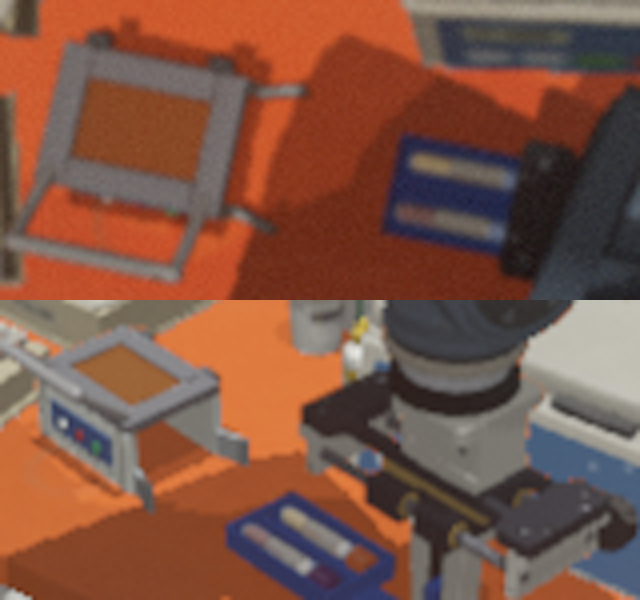

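The plate is gripped, since the width reads 9.9 mm. In the top crop the tray's front corners are at (402,135) and (384,232), and the wing tips are at (303,91) and (272,228). I'll check the offset of the tray from the slot axis.

```bash
python3 - <<'E'
from h import *
np.set_printoptions(precision=4,suppress=True)
dt=viewer.get_image("top");T=cam(dt);S=cam(viewer.get_image("scene"))
a=np.radians(YAW);X=np.array([np.cos(a),-np.sin(a)]);Y=np.array([np.sin(a),np.cos(a)])
loc=lambda P:np.c_[(P[:,:2]-RO)@X,(P[:,:2]-RO)@Y]
L=lambda p:crop(175,180,p,4);Sc=lambda p:crop(215,165-75,p,4)
print("tray front T",loc(plane(T,L([(402,135),(384,232)]),.018)))
print("wings T",loc(plane(T,L([(303,91),(272,228)]),.022)))
print("lid T",loc(plane(T,L([(69,43),(250,78),(218,218)]),.058)))
print("bar T",loc(plane(T,L([(12,243),(178,274)]),.093)))
print("tray S (front far, front near, back far)",loc(plane(S,Sc([(291,493),(228,525),(392,551)]),.018)))
print("wing S",loc(plane(S,Sc([(246,437),(152,481)]),.022)), "wing S bottom",loc(plane(S,Sc([(247,463),(150,507)]),0)))
print("lid S",loc(plane(S,Sc([(122,326),(217,377),(126,422)]),.058)))
# tray edges by mask in the top view: left part, front-edge line
im=dt["image"];m=cv2.inRange(cv2.cvtColor(im[205:250,262:302],cv2.COLOR_BGR2HSV),(105,90,20),(135,255,255))
r=cv2.findNonZero(m).reshape(-1,2)+[262,205];P=loc(plane(T,r,.018))
for y0 in(-.14,-.15,-.16,-.17):
    s=P[abs(P[:,1]-y0)<.004];print(y0,s[:,0].min(),s[:,0].max())
E
```

```text
tray front T [[ 0.0284 -0.1405]
 [-0.0294 -0.1421]]
wings T [[ 0.042  -0.0783]
 [-0.0402 -0.0779]]
lid T [[ 0.0404  0.0518]
 [ 0.0415 -0.0538]
 [-0.0394 -0.0535]]
bar T [[-0.0736  0.0454]
 [-0.0718 -0.0466]]
tray S (front far, front near, back far) [[ 0.0275 -0.1417]
 [-0.0272 -0.1409]
 [ 0.0325 -0.2341]]
wing S [[ 0.0454 -0.0744]
 [-0.036  -0.0723]] wing S bottom [[ 0.0456 -0.0746]
 [-0.0374 -0.0703]]
lid S [[ 0.0388  0.0544]
 [ 0.0449 -0.0452]
 [-0.0366 -0.0479]]
-0.14 -0.020466049276124856 0.02509026516628673
-0.15 -0.02685270136635341 0.02697980285155005
-0.16 -0.027253237594829945 0.026559863431475997
-0.17 -0.027653379362831628 0.027504294538722395
```

The tray is aligned to within about 1 mm. I'll shift it +1 mm and insert it, with force-limited contact at the end wall.

```bash
python3 - <<'E'
from h import *
np.set_printoptions(precision=4,suppress=True)
a=np.radians(YAW);X=np.array([np.cos(a),-np.sin(a)]);Y=np.array([np.sin(a),np.cos(a)])
def st(n):
    p=np.array(current_ee_pos())[:2]-RO; print(n,round(current_t(),2),p@X,p@Y,np.array(current_wrist_force()),flush=True)
st("0")
r=robot.servo_line(rd(.001,-.220,.042),speed=.06,force_limit=15);st(r)
if not r:
    r=robot.servo_line(rd(.001,-.132,.042),speed=.05,force_limit=15);st(r)
if not r:
    r=robot.servo_line(rd(.001,-.108,.042),speed=.015,force_limit=12);st(r)
for n in("top","scene"):
    d=viewer.get_image(n); cv2.imwrite(f"pics/{n}2.png",d["image"])
t=cv2.imread("pics/top2.png");s=cv2.imread("pics/scene2.png")
f=lambda im,x,y,w,h,k:cv2.resize(im[y:y+h,x:x+w],None,fx=k,fy=k,interpolation=cv2.INTER_CUBIC)
cv2.imwrite("pics/c4.png",np.vstack([f(t,175,180,160,70,4),f(s,205,160,160,75,4)]))
E
```

```text
0 8.22 3.461604931402923e-05 -0.31201866058515587 [0.5154 0.0901 2.7662]
False 9.9 0.0010138621732979827 -0.2199327876282238 [0.4543 1.4569 4.6163]
False 11.81 0.0009955067731259593 -0.13227624068036364 [-1.2434 -3.7639  5.7936]
True 12.53 0.0009312937462115691 -0.12561037785312312 [-0.1173 -3.4287  4.9022]
```

View pics/c4.png

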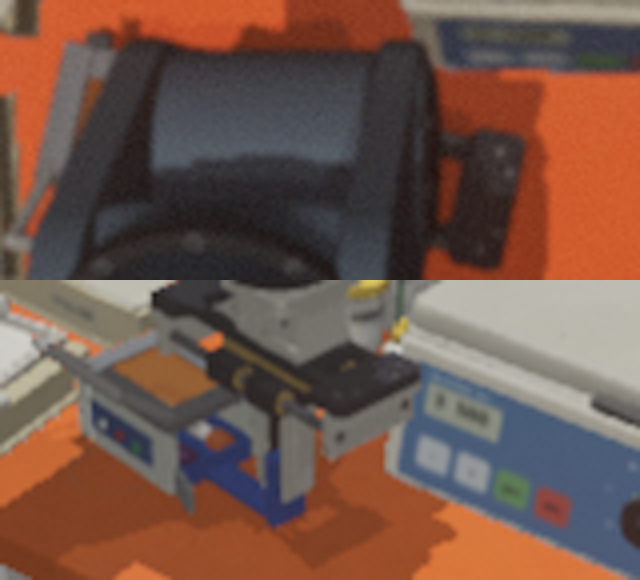

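The scene view shows the tray body inside under the shut lid, with the rear edge around (245,440), just at the open end. The contact stop was at −125.6 mm against −122 expected. I'll press again with a higher limit to make sure this is the wall.

```bash
python3 - <<'E'
from h import *
np.set_printoptions(precision=4,suppress=True)
a=np.radians(YAW);X=np.array([np.cos(a),-np.sin(a)]);Y=np.array([np.sin(a),np.cos(a)])
def st(n):
    p=np.array(current_ee_pos())[:2]-RO; print(n,round(current_t(),2),p@X,p@Y,np.array(current_wrist_force())[:2]@np.c_[X,Y],flush=True)
st("0")
for i in range(2):
    r=robot.servo_line(rd(.001,-.108,.042),speed=.012,force_limit=22);st(r)
    robot.sleep(.1);st("settled")
E
```

```text
0 12.63 0.0008926003453897265 -0.12559560456798358 [-0.5558 -3.1459]
True 13.07 0.0008959314713488909 -0.12561288661483058 [-0.417  -2.8031]
settled 13.17 0.0008893145283457357 -0.12563378483368284 [-0.2045 -2.9644]
True 13.61 0.0008677174741978127 -0.12561746170625682 [-1.3754 -3.5834]
settled 13.71 0.0008608616377364369 -0.12562999022525534 [-1.2136 -2.8107]
```

```bash
python3 - <<'E'
import cv2
from h import *
s=viewer.get_image("scene")["image"]
cv2.imwrite("pics/c5.png",cv2.resize(s[165:235,215:295],None,fx=8,fy=8,interpolation=cv2.INTER_CUBIC))
E
```

```text
(no output)
```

View pics/c5.png

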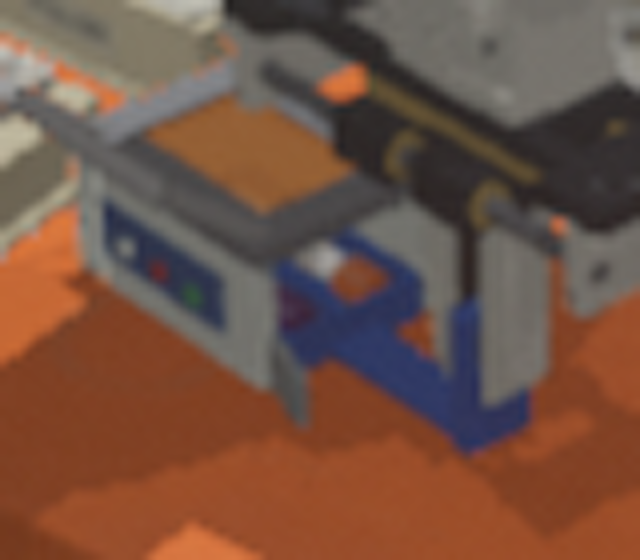

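The tray's rear top edge runs from (422,283) to about (300,340). The reader's near wall ends at the bottom at (272,390), and the wing tip's bottom is at (305,423). I'll compare them in reader coordinates.

```bash
python3 - <<'E'
from h import *
np.set_printoptions(precision=4,suppress=True)
S=cam(viewer.get_image("scene"))
a=np.radians(YAW);X=np.array([np.cos(a),-np.sin(a)]);Y=np.array([np.sin(a),np.cos(a)])
loc=lambda P:np.c_[(P[:,:2]-RO)@X,(P[:,:2]-RO)@Y]
C=lambda p:crop(215,165,p,8)
print("rear top",loc(plane(S,C([(422,283),(300,340)]),.018)))
print("rear bottom",loc(plane(S,C([(422,310),(300,365)]),.0)))
print("wall end bottom, near left bottom",loc(plane(S,C([(272,390),(85,268)]),0)))
print("wing tip bottom/top",loc(plane(S,C([(305,425)]),0)),loc(plane(S,C([(308,387)]),.022)))
print("lid corner near right, near left",loc(plane(S,C([(262,242)]),.06)),loc(plane(S,C([(75,130)]),.06)))
print("handle bottom near corner",loc(plane(S,C([(470,452)]),0)))
E
```

```text
rear top [[ 0.0276 -0.0573]
 [-0.0254 -0.0562]]
rear bottom [[ 0.0334 -0.0495]
 [-0.0193 -0.0471]]
wall end bottom, near left bottom [[-0.0357 -0.0524]
 [-0.0385  0.0523]]
wing tip bottom/top [[-0.0401 -0.0761]] [[-0.044  -0.0843]]
lid corner near right, near left [[-0.0352 -0.0513]] [[-0.0395  0.049 ]]
handle bottom near corner [[-0.0089 -0.1255]]
```

Vision leaves a possible 4 mm gap. To rule out a snag, I'll back off 8 mm and re-push with a lateral offset and slightly different yaw.

```bash
python3 - <<'E'
from h import *
np.set_printoptions(precision=4,suppress=True)
a=np.radians(YAW);X=np.array([np.cos(a),-np.sin(a)]);Y=np.array([np.sin(a),np.cos(a)])
def st(n):
    p=np.array(current_ee_pos())[:2]-RO; print(n,round(current_t(),2),p@X,p@Y,np.array(current_wrist_force())[:2]@np.c_[X,Y],current_moment()[2],flush=True)
for dx,yw in((.003,YAW),(.002,YAW-1)):
    st("s")
    robot.servo_line(rd(.001,-.134,.042),speed=.04,force_limit=20);st("back")
    r=robot.servo_line(rd(dx,-.132,.042),quat(yw),speed=.02,force_limit=12);st(("side",r))
    p=np.array(current_ee_pos())[:2]-RO
    r=robot.servo_line(rd(p@X,-.108,.042),speed=.02,force_limit=20);st(r)
E
```

```text
s 13.81 0.000873536960391059 -0.12562606364269444 [-1.1293 -1.5854] -0.08808732407368175
back 14.17 0.0010661574098818694 -0.13446058191430918 [ 1.015 -2.938] 0.023685576509364665
('side', False) 14.46 0.0025969061276969758 -0.1323313682758809 [-1.4584 -3.747 ] 0.16720087057820204
True 15.04 0.002552483571096994 -0.1256182115884309 [-0.189  -5.2335] -0.05198442256502298
s 15.04 0.002552483571096994 -0.1256182115884309 [-0.189  -5.2335] -0.05198442256502298
back 15.42 0.0008646765403697755 -0.13461112823411991 [ 0.4574 -4.9991] -0.04949316512152399
('side', False) 15.68 0.0020605284968660134 -0.13211843896038644 [ 1.0399 -3.0871] 0.029764849514614496
True 16.23 0.0015557984103901485 -0.12602148723575837 [-0.5973 -4.3683] -0.11279474173300201
```

The stop is at the same y (−125.6 mm) for different lateral offsets, so it is the end wall. I'll push home once more at the reader's yaw, release, and take the lift bar from above.

```bash
cat > lift.py <<'E'
from h import *
np.set_printoptions(precision=4,suppress=True)
a=np.radians(YAW);X=np.array([np.cos(a),-np.sin(a)]);Y=np.array([np.sin(a),np.cos(a)])
def st(n):
    p=np.array(current_ee_pos()); print(n,round(current_t(),2),(p[:2]-RO)@X,(p[:2]-RO)@Y,p[2],np.array(current_wrist_force()),round(current_gripper_width(),4),flush=True)
robot.servo_line(rd(.0015,-.131,.042),quat(YAW),speed=.03,force_limit=15)
r=robot.servo_line(rd(.0015,-.108,.042),quat(YAW),speed=.02,force_limit=18);st(r)
robot.sleep(.3)
eoat.set_gripper(.04);st("open")
p=np.array(current_ee_pos())
robot.servo_line([*p[:2],.15],speed=.12)
robot.servo_line([.36,.07,.24],speed=.25)
above=rd(-.072,-.004,.18);best=None
for d in(101.3,-78.7):
    q=kin.inverse_kinematics(above,quat(d))
    if q is not None:
        c=np.abs(np.array(q)-current_qpos()).max()
        if best is None or c<best[0]: best=(c,d)
print(best)
robot.goto(above,quat(best[1]));st("above")
for n in("top","scene"): cv2.imwrite(f"pics/{n}3.png",viewer.get_image(n)["image"])
robot.servo_line(rd(-.072,-.004,.099),speed=.06,force_limit=10);st("down")
eoat.set_gripper(0,20);st("grip")
E
python3 lift.py; python3 -c "
import cv2;s=cv2.imread('pics/scene3.png')
cv2.imwrite('pics/c6.png',cv2.resize(s[150:250,190:310],None,fx=5,fy=5,interpolation=cv2.INTER_CUBIC))"
```

```text
True 17.07 0.0012803539427291412 -0.12561744116947057 0.04199448136793521 [-1.3318 -3.6818  6.6113] 0.0101
open 18.06 0.0013084178434973298 -0.1258736148971816 0.041922525552388054 [ 0.0791 -0.4341 -0.3706] 0.0402
(np.float64(1.3314950578219598), -78.7)
above 21.03 -0.07187222693915941 -0.00427403487558998 0.17956033352591105 [-0.1657 -0.8856 -0.7188] 0.0404
down 22.63 -0.07182363180393599 -0.0038937362689407734 0.09929725048894868 [ 0.3678 -0.0295 -0.3905] 0.04
grip 23.23 -0.07228115713425787 -0.004013779362021955 0.09895234527876445 [-2.6219  1.2474  0.9227] 0.009
```

View pics/c6.png

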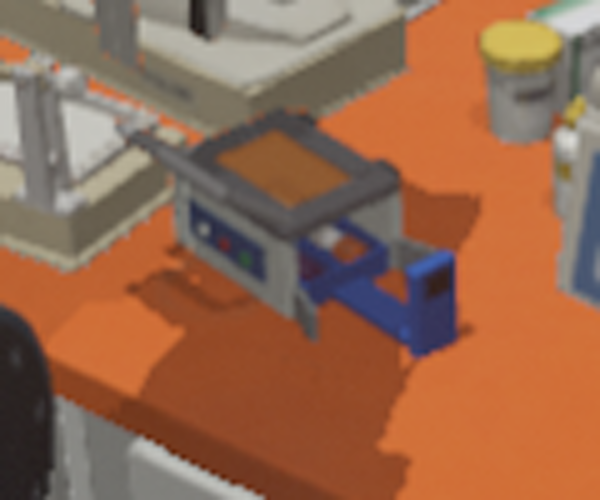

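The tray sits inside with the lid shut and the handle standing free, and the gripper holds the bar. Now I'll lift along the arc.

```bash
cat > arc.py <<'E'
from h import *
np.set_printoptions(precision=4,suppress=True)
p0=np.array(current_ee_pos());a=np.radians(YAW);X=np.array([np.cos(a),-np.sin(a),0])
for th in np.radians([5,12,20,28.5,37,45]):
    c,s=np.cos(th),np.sin(th)
    b=np.array([-.114*c+.041*s, .114*s+.041*c])-[-.114,.041]
    t=p0+X*b[0]+[0,0,b[1]]
    robot.servo_line([float(v) for v in t],speed=.05)
    print(round(np.degrees(th)),round(current_t(),2),np.array(current_ee_pos())-t,np.array(current_wrist_force()),current_gripper_width(),current_finger_force(),flush=True)
    if current_gripper_width()<.006: print("lost");break
robot.sleep(.3)
for n in("top","scene"): cv2.imwrite(f"pics/{n}4.png",viewer.get_image(n)["image"])
s=cv2.imread('pics/scene4.png');t=cv2.imread('pics/top4.png')
f=lambda im,x,y,w,h,k:cv2.resize(im[y:y+h,x:x+w],None,fx=k,fy=k,interpolation=cv2.INTER_CUBIC)
cv2.imwrite('pics/c7.png',np.hstack([f(s,190,130,90,110,5),f(t,175,150,70,110,5)]))
E
python3 arc.py
```

```text
5 23.59 [-0.0001 -0.      0.0001] [-2.4102  1.8264 -1.1429] 0.009354345663016178 20.002124905586243
12 24.04 [-0.0004  0.      0.0002] [-5.6135  3.3723 -0.679 ] 0.009372736917029565 20.002495050430298
20 24.53 [-0.0011  0.0001  0.0002] [-10.0204   4.3989   3.8151] 0.009253251244069437 20.003018975257874
29 25.04 [-0.0017  0.0002  0.0005] [-16.0845   5.3027  11.8884] 0.00934490173270948 20.004205852746964
37 25.55 [-0.0012  0.      0.0009] [-14.1519   1.0241  14.4762] 0.009093089877960328 20.002837479114532
45 26.04 [-0.0005 -0.0001  0.0009] [-9.5465  0.1902 10.7252] 0.009214793806941048 20.00231444835663
```

View pics/c7.png

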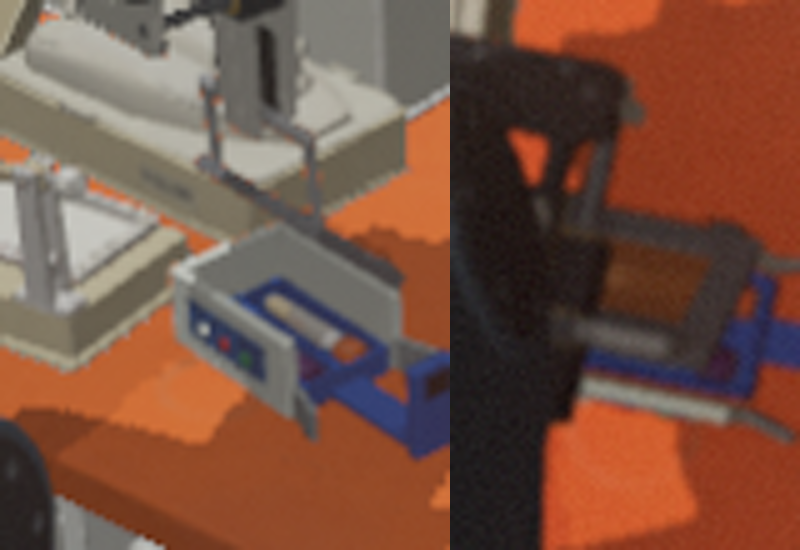

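The lid stands raised on the gripped bar, with bar ends at about (207,88) and (312,143) in the scene crop. The tray and tubes are in place below. I'll check the angle quickly by casting the bar-end rays onto the planes of the arms.

```bash
python3 - <<'E'
from h import *
S=cam(viewer.get_image("scene"));a=np.radians(YAW);X=np.array([np.cos(a),-np.sin(a)]);Y=np.array([np.sin(a),np.cos(a)])
o,d=ray(S,crop(190,130,[(207,88),(312,143)]))
for v,y in zip(d,(.043,-.043)):
    y-=.003;s=(y-(o[:2]-RO)@Y)/(v[:2]@Y);P=o+s*v;x=(P[:2]-RO)@X-.042;z=P[2]-.052
    print(x,z,np.hypot(x,z),np.degrees(np.arctan2(.041,.114)*-1+np.pi-np.arctan2(z,x)))
p=np.array(current_ee_pos());x=(p[:2]-RO)@X-.042;print("tcp x rel hinge",x,"angle",180-19.78-np.degrees(np.arccos(x/.1211)),current_t(),current_joint_velocities(),current_wrist_force())
E
```

```text
-0.055178188404723195 0.10793541462860673 0.12122164083477992 43.142129492924234
-0.05103567887247858 0.10792883144650606 0.1193870728989662 44.911132955200955
tcp x rel hinge -0.052478633573206035 angle 44.53967879352332 26.4917 [ 0.00012025 -0.00046329 -0.00031591 -0.00086749 -0.00047017  0.00115314] [-9.35378898  0.50185982 10.78193771]
```

The camera gives 43–45° at the right radius of 120 mm, and the TCP gives 44.5°. The arm is still, so I'm handing in.

```bash
python3 -c "
from plant import *
print(job.close_job())"
```

```text
the job is handed in; nothing more can be done
None
```

I slid the tray in against the reader's end wall with the lid shut, raised the lid to about 44–45° and handed in at about 26.5 s, still gripping the lift bar; `close_job()` returned no verdict, so I don't know how it was judged.

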